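# Level the weighing stand and put the coffee grinder on it

## Robot

A 6-joint arm with a two-finger parallel gripper is mounted at the origin on the work surface. World frame = base frame: x ahead of the robot, y to its left, z up, the work surface at z = 0. Lengths are in m, angles in rad, forces in N, time in s.
With the tool pointing down it reaches from about 0.4 to 0.825 m from the base axis. Payload 7 kg.
Tool frame: the origin (TCP) lies midway between the tips of the shut fingers; the grasp point (between the pads) lies 19 mm behind it (ctrl.tcp_to_grasp is the distance from the TCP to the grasp point, in m); z points along the fingers, y is the direction in which the jaws open and shut (so a half turn about z gives the same grasp; the last joint's range is limited). The gripper opens to 88 mm and grips with 3 to 60 N. Pads are 19 mm wide; open, the fingers measure 130 mm over their backs; the gripper's body (78 mm by 193 mm) begins 47 mm behind the grasp point.
Start: joints at [-0.869, 0.359, 0.012, 0, -1.224, -0.288], TCP at [0.271, -0.618, 0.227] pointing down, gripper open.
Joint ranges: [-3.07, 3.07], [-1.43, 2.12], [-1.02, 1.25], [-3.03, 1.67], [-3.05, -0], [-3.03, 3.03]. Speed limits (rad/s): [2.39, 2.39, 3.01, 3.14, 3.14, 3.14].

## Interface

Orientations are given as a unit quaternion [x, y, z, w].
In Python, from rig import ctrl gives the robot as it stands.
- The arm moves only by the tool carry_out, never from a script. Its argument "deltas" is text: rows parted by semicolons, each of 7 numbers parted by spaces: the shift along the tool's x, y, z in mm, then the turn, a rotation vector about the tool's x, y, z in degrees, then the finger opening in mm, from 0 to 87.6. In form: x y z wx wy wz jaw; .... A call has 1 to 8 rows; each row is the pose to reach, as a shift and turn from the pose commanded when the call began, along the tool's axes at that moment; what a row does not reach only later rows make up. A row lasts 1/10 s, in which the tool goes at most 50 mm and 8.59 degrees, less where a joint would pass 70% of its speed; a pose out of reach is approached as far as the arm can. A call with a gripper value outside its range is refused whole. The fingers move at their own pace and stop on an object; "squeeze" is the grip in N (left out, the last holds). Time passes only in rows, so rows that repeat a pose let the fingers close. It gives the time, the measured TCP pose, the force and the opening at its end, in the units of the state.
- ctrl.observe(): the state, without advancing time (a new reading comes with each control period).
- ctrl.read_camera(name): name is "scene" or "top"; returns a dict with "pixels" (400x640x3 uint8, blue, green, red), "fx", "fy", "cx", "cy" (pixels), "R" (3x3) and "t" (3): a world point X has camera coordinates R X + t. Camera axes: x right, y down, z forward; pixel columns grow to the right and rows downward; lengths in m; the calibration is good to about 2 mm. A picture is of the moment at which its call begins. There is no depth.
- ctrl.close_job(): hands the job in, once; it reports no verdict.
The state is a dict: "clock": time; "qpos": joint angles; "joint_velocities": joint speeds; "tau": joint torques, N m; "tool_pos": TCP position; "eef_rot": TCP orientation; "force": force on the tool from outside, world axes, zero at the start; "torque": the same for the moment, N m; "grip_width": opening from 0.0 (shut) to 1.0 (fully open).
Only numpy, scipy, OpenCV 4.12 (cv2) and the standard library are available. Lean on these libraries where they do the work, as an engineer would, in place of code of your own. Each camera call takes 0.05 s, during which the arm holds its last target.

## Task

Bring the weighing stand's empty steel pan dead level by turning its two foot knobs as far as each needs. Then stand the coffee grinder upright on the ring in the middle of the pan and let go, leaving the pan level and the other kitchenware where it is.

Things in the scene. Friction and masses are not known exactly. Their poses are not given: they have to be found in the camera images.
- stand: Fixed grey base of the weighing stand: a plate 205 mm square, 20 mm thick, set cornerwise (corners along the body's x and y). Origin: underside centre, on the table; x points to the far corner with the pivot, y to the left knob. With the pan level, pivot, left knob and right knob stand at (120, 0), (0, 120) and (0, -120) mm
- pan_mid (a point): Middle of the top of the steel pan (8 mm thick, 165 mm square set cornerwise, discs of 28 mm radius at its three supports), inside a 92 mm ring mark; 64 mm above the table when level. z is the pan's normal, x points to the pivot, y to the left knob. Each rad of knob turn tilts it 0.025 rad about the line from the pivot to the other knob; the screws hold by themselves
- pan_pivot (a point): Pan's far corner, at top-face height, over the ball pivot: it stays 64 mm above the table. At the start the left knob's corner is 3.4 to 6.4 mm too high, the right one's up to 6.4 mm too high or too low. Axes as for pan_mid
- knob_left_grip (a point): Left foot knob (at +y of the stand), black: hub 40 mm across and 12 mm high on the pan's corner, under an upright bar grip 64 mm long, 14 mm thick, reaching 10 to 56 mm above the pan's top. Point on the knob's axis, 40 mm above the pan; x lies along the bar, y across it. Friction 0.12 N m. Clockwise from above raises its corner 4.25 mm per rad of turn; needs at most 1.5 rad
- knob_right_grip (a point): Right foot knob (at -y of the stand), black: hub 40 mm across and 12 mm high on the pan's corner, under an upright bar grip 64 mm long, 14 mm thick, reaching 10 to 56 mm above the pan's top. Point on the knob's axis, 40 mm above the pan; x lies along the bar, y across it. Friction 0.12 N m. Clockwise from above raises its corner 4.25 mm per rad of turn; needs at most 1.5 rad
- gauge_left (a point): Top of the fixed aluminium gauge post (24 by 12 mm) beside the left knob, 64 mm above the table, 164 mm from the stand's middle: the pan's top at that corner is flush with it when the pan is level
- gauge_right (a point): Top of the same gauge post beside the right knob
- grinder_mid (a point): Coffee grinder, loose: an upright aluminium cylinder 64 mm across with a black cap (61 mm across from 108 mm up), 140 mm tall in all, 0.45 to 0.7 kg. Point on its axis half-way up, 70 mm above its foot; z along its axis, up
- mug_mid (a point): White mug, 76 mm across, 85 mm high, loose; centre, half-way up. To be left alone
- jar_mid (a point): Glass jar with a metal lid, 72 mm across, 85 mm high, loose; centre, half-way up. To be left alone
- bowl_mid (a point): Glass bowl, 150 mm across, 70 mm high, loose; centre, half-way up. To be left alone
Things that resemble listed ones, but are neither listed nor needed, are in the scene too. Leave any brown, pink or yellow look-alike of the part that bears grinder_mid alone.

How it is judged:
By the outcome, as a careful person would: the job done as asked, in the order asked, and still so for the second after the job is handed in, with the robot touching nothing.
It also fails if it takes over 72 s, if anything falls off the work surface, if the arm or the gripper's body presses on something with over 40 N, if the wrist force passes 120 N, or if a joint passes its speed limit or range.

## Working session

There is one attempt and no reset: what is moved stays moved. The work goes in short steps, Python scripts to look and compute and a tool call to move; the robot and the scene stay as the last step left them, time stands still between calls to the robot, and variables do not carry over. Pictures are saved under pics/ and viewed, and the job is handed in when it is done.

Besides the shell and the picture viewer there is one more tool, called after "Call:" as name(argument=value, ...), one argument or row to a line, values as JSON. carry_out: Moves the arm, as the interface text tells. Its arguments: {"type":"object","properties":{"deltas":{"type":"string"},"squeeze":{"type":"number"}},"required":["deltas"]}

```bash
ls; mkdir -p pics; python3 - <<'E'
from rig import ctrl
import cv2,pickle
for n in("scene","top"):
    c=ctrl.read_camera(n); cv2.imwrite(f"pics/{n}0.png",c["pixels"]); pickle.dump(c,open(f"{n}0.pkl","wb"))
    print(n,c["fx"],c["cx"],c["cy"],c["R"],c["t"])
print(ctrl.observe(), ctrl.tcp_to_grasp)
E
```

```text
pics
scene 406.3963097777284 322.95466498130537 195.6599215474507 [[-0.41729305  0.90874652 -0.0068032 ]
 [ 0.59633406  0.26817009 -0.7566178 ]
 [-0.68574937 -0.31978833 -0.65382201]] [ 0.17582359 -0.20931359  1.50401575]
top 439.65558052290396 320.64608298305103 197.07411183945354 [[ 0.01002179 -0.99994822 -0.00176606]
 [-0.99892158 -0.0099314  -0.04535469]
 [ 0.0453348   0.00221869 -0.99896939]] [0.03538884 0.4839821  1.44329206]
{'clock': 0.1, 'qpos': array([-8.68908720e-01,  3.59297493e-01,  1.11485516e-02, -3.01304689e-04,
       -1.22412639e+00, -2.88079345e-01]), 'joint_velocities': array([ 3.94386598e-05, -9.77140933e-04,  2.37077293e-03,  9.85310710e-04,
       -1.37044694e-03,  1.21247607e-04]), 'tau': array([-1.74162797e-03, -5.84163845e+01,  2.93750507e+01,  7.01556623e+00,
        1.01876157e-02, -4.67222139e-05]), 'tool_pos': array([ 0.27119319, -0.61763551,  0.22572835]), 'eef_rot': array([-2.05380794e-01,  9.78681850e-01,  7.18031937e-04, -2.26625816e-04]), 'force': array([-0.31939928, -0.51976296,  0.37407577]), 'torque': array([ 0.01433212, -0.02420934, -0.04051916]), 'grip_width': 1.0023251869178829} 0.0188
```

View pics/scene0.png

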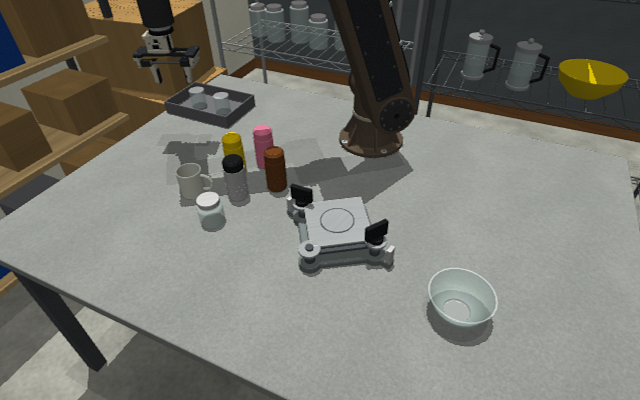

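View pics/top0.png

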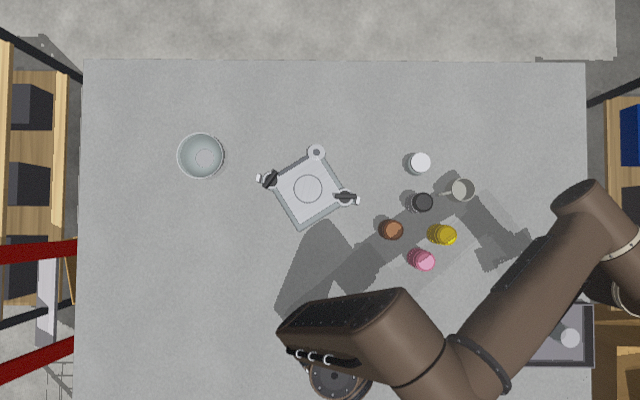

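The candidates in the scene view are the black-capped aluminium cylinder at (235,178) and the yellow (232,150), pink (263,147) and brown (275,170) look-alikes. The black-capped one fits the description. In the top view it is at (422,202). I'll confirm it in an enlarged crop and look closer at the stand.

```bash
python3 - <<'E'
import cv2,numpy as np
s=cv2.imread("pics/scene0.png");t=cv2.imread("pics/top0.png")
cv2.imwrite("pics/c1.png",cv2.resize(s[120:240,165:315],None,fx=5,fy=5,interpolation=2))
cv2.imwrite("pics/c2.png",cv2.resize(s[175:275,275:405],None,fx=6,fy=6,interpolation=2))
cv2.imwrite("pics/c3.png",cv2.resize(t[135:240,245:370],None,fx=5.6,fy=5.6,interpolation=2))
E
```

```text
(no output)
```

View pics/c1.png

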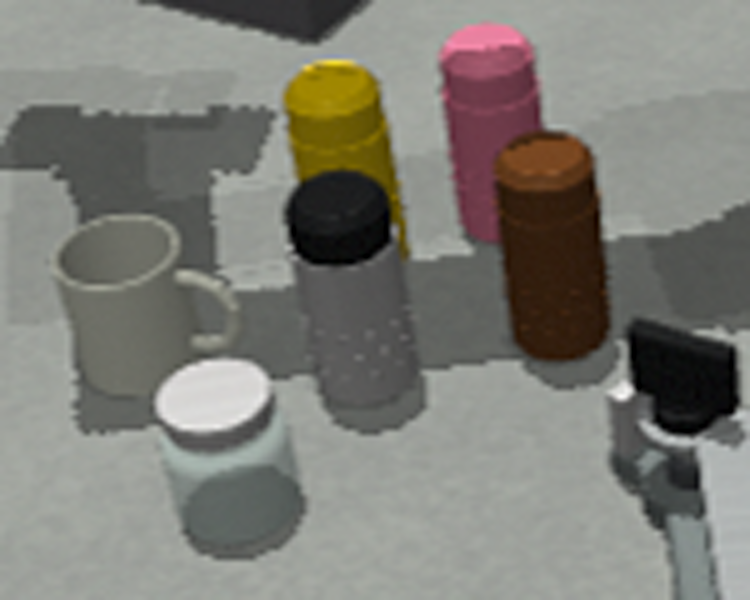

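View pics/c2.png

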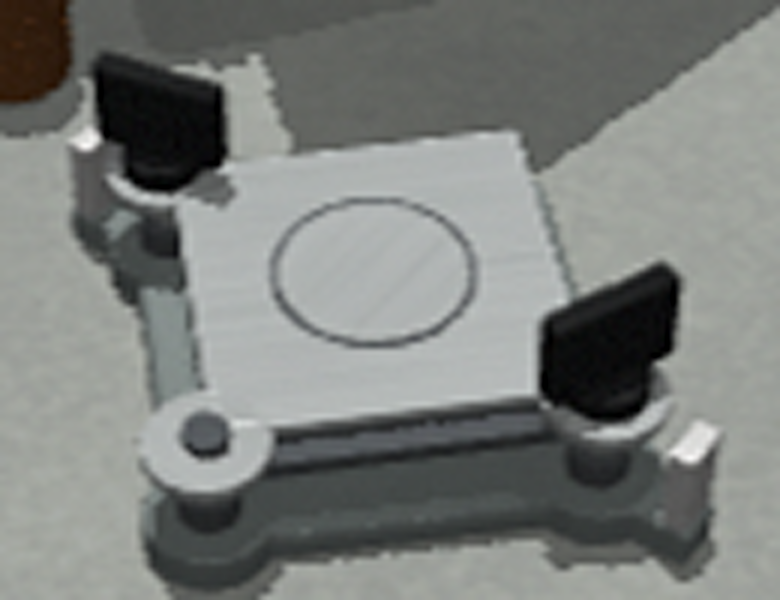

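View pics/c3.png

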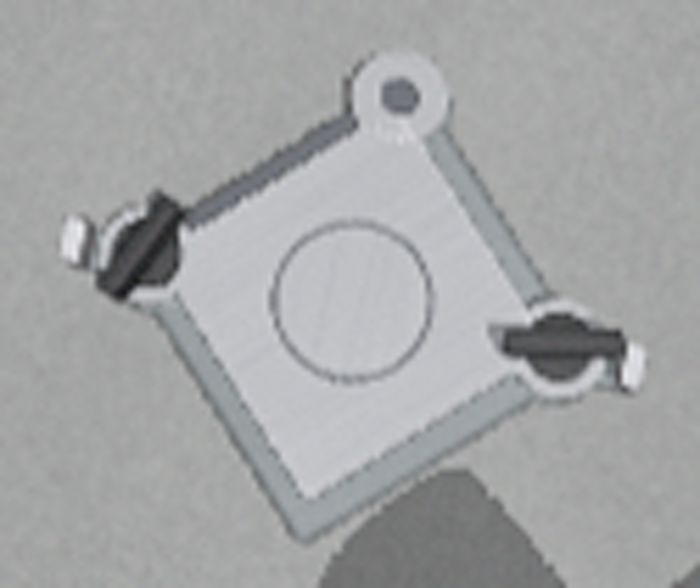

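The crop confirms it: the grey aluminium body with a black cap is the grinder. It stands among the mug, the jar and the coloured bottles. Next I'll fit the stand pose and tilt from hand-picked features.

```bash
cat > h.py <<'E'
import pickle,numpy as np,cv2
from scipy.spatial.transform import Rotation as Ro
def load(n): return pickle.load(open(n+".pkl","rb"))
def proj(c,X):
    P=np.asarray(X)@np.array(c["R"]).T+c["t"]
    return np.c_[c["fx"]*P[...,0]/P[...,2]+c["cx"],c["fy"]*P[...,1]/P[...,2]+c["cy"]] if P.ndim>1 else np.array([c["fx"]*P[0]/P[2]+c["cx"],c["fy"]*P[1]/P[2]+c["cy"]])
def unproj(c,px,z):
    R=np.array(c["R"]);d=R.T@np.array([(px[0]-c["cx"])/c["fx"],(px[1]-c["cy"])/c["fy"],1]);o=-R.T@np.array(c["t"])
    return o+d*(z-o[2])/d[2]
def crop(c,x0,y0,w,h,f,name):
    cv2.imwrite(name,cv2.resize(c["pixels"][y0:y0+h,x0:x0+w],None,fx=f,fy=f,interpolation=cv2.INTER_CUBIC))
E
python3 - <<'E'
from h import *
t=load("top0");s=load("scene0")
# top crop (5.6x from 245,135)
f=lambda u,v:(245+(u+.5)/5.6-.5,135+(v+.5)/5.6-.5)
g=lambda u,v:(275+(u+.5)/6-.5,175+(v+.5)/6-.5)
T=dict(pivot=(400,96,.064),ring=(352,301,.064),knobL=(142,247,.12),knobR=(562,342,.12),gL=(75,240,.064),gR=(633,364,.064),near=(308,500,.064))
for k,(u,v,z) in T.items(): print(k,unproj(t,f(u,v),z).round(4))
S=dict(pivot=(207,443,.064),ring=(373,272,.064),gL=(695,442,.064),gR=(86,140,.064),near=(518,131,.064))
for k,(u,v,z) in S.items(): print("s",k,unproj(s,g(u,v),z).round(4))
print(unproj(t,(422,202),.14),unproj(s,(165+339/5,120+205/5),.14),unproj(s,(165+370/5,120+385/5),0))
for n,p,z in(("jar",(420,162),.085),("mug",(462,189),.085),("bowl",(200,156),.07),("brown",(391,230),.14),("yellow",(442,234),.14),("pink",(421,259),.14)): print(n,unproj(t,p,z).round(3))
E
```

```text
pivot [0.6264 0.0564 0.064 ]
ring [0.5087 0.0825 0.064 ]
knobL [0.5335 0.196  0.12  ]
knobR [ 0.4837 -0.0343  0.12  ]
gL [0.542  0.2409 0.064 ]
gR [ 0.4744 -0.0778  0.064 ]
near [0.3953 0.1062 0.064 ]
s pivot [0.6273 0.057  0.064 ]
s ring [0.5054 0.0798 0.064 ]
s gL [0.5433 0.2414 0.064 ]
s gR [ 0.4789 -0.0799  0.064 ]
s near [0.3886 0.1049 0.064 ]
[ 0.46593716 -0.26541792  0.14      ] [ 0.47771461 -0.2580493   0.14      ] [ 0.47571263 -0.26181232  0.        ]
jar [ 0.594 -0.272  0.085]
mug [ 0.51  -0.404  0.085]
bowl [0.608 0.426 0.07 ]
brown [ 0.381 -0.172  0.14 ]
yellow [ 0.37  -0.325  0.14 ]
pink [ 0.295 -0.262  0.14 ]
```

The stand fits consistently in both views: middle at about (0.5095, 0.081), yaw about −11.7°. The near corner in the scene view reads about 6.5 mm high, which is the left and right errors added together. To get sub-mm heights I'll touch the pan with shut fingertips, using the pivot as reference.

```bash
cat >> h.py <<'E'
M=np.array([.5095,.081]);YAW=np.deg2rad(-11.67)
def pan(x,y):
    c,s=np.cos(YAW),np.sin(YAW); return M+np.array([c*x-s*y,s*x+c*y])
def st():
    from rig import ctrl
    o=ctrl.observe();R=Ro.from_quat(o["eef_rot"]).as_matrix()
    print("t",o["clock"],"pos",(o["tool_pos"]*1e3).round(2),"yaw_y",np.rad2deg(np.arctan2(R[1,1],R[0,1])).round(2),"q",o["qpos"].round(2),"F",o["force"].round(1),"w",round(o["grip_width"]*87.6,1)); return o
def delta(o,p,yawy):
    # vertical tool; yawy in deg is angle of tool y axis in world
    R=Ro.from_quat(o["eef_rot"]);a=np.deg2rad(yawy)
    y=np.array([np.cos(a),np.sin(a),0]);z=np.array([0,0,-1]);x=np.cross(y,z)
    T=Ro.from_matrix(np.c_[x,y,z])
    print("d",(R.inv().apply(np.array(p)-o["tool_pos"])*1e3).round(1),"rv",np.rad2deg((R.inv()*T).as_rotvec()).round(2))
E
python3 - <<'E'
from h import *
o=st(); p=pan(0,.065); print(p,pan(0,-.065),pan(-.09,0),pan(.12,0)); delta(o,[*p,.11],168.3)
E
```

```text
t 0.1 pos [ 271.19 -617.64  225.73] yaw_y 113.7 q [-0.87  0.36  0.01 -0.   -1.22 -0.29] F [-0.3 -0.5  0.4] w 87.8
[0.52264785 0.14465638] [0.49635215 0.01734362] [0.4213604  0.09920471] [0.62701946 0.05672705]
d [-536.7  596.7  116.5] rv [ 8.00e-02  3.00e-02 -5.46e+01]
```

Call:
carry_out(
  deltas="-537 597 0 0 0 -54.6 0;-537 597 0 0 0 -54.6 0;-537 597 0 0 0 -54.6 0;-537 597 0 0 0 -54.6 0;-537 597 0 0 0 -54.6 0;-537 597 0 0 0 -54.6 0;-537 597 0 0 0 -54.6 0;-537 597 0 0 0 -54.6 0",
  squeeze=20,
)

```text
clock: 0.9
tool_pos: [0.3967, -0.2362, 0.2265]
eef_rot: [-0.632, 0.775, -0.0, 0.0]
force: [1.4, -0.1, 0.5]
grip_width: 0.329
```

```bash
python3 - <<'E'
from h import *
o=st(); delta(o,[*pan(0,.065),.10],168.3)
E
```

```text
t 0.9 pos [ 396.71 -236.24  226.52] yaw_y 168.41 q [-0.11 -0.   -0.44 -0.   -1.13 -0.09] F [ 1.4 -0.1  0.5] w 28.8
d [-398.4  -46.9  126.6] rv [-0.01  0.01  0.11]
```

Call:
carry_out(
  deltas="-398 -47 0 0 0 0 0;-398 -47 0 0 0 0 0;-398 -47 0 0 0 0 0;-398 -47 0 0 0 0 0;-398 -47 0 0 0 0 0;-398 -47 50 0 0 0 0;-398 -47 80 0 0 0 0;-398 -47 130 0 0 0 0",
)

```text
clock: 1.7
tool_pos: [0.5152, 0.1148, 0.1442]
eef_rot: [-0.632, 0.775, -0.001, 0.002]
force: [0.1, -0.5, 0.3]
grip_width: 0.007
```

```bash
python3 - <<'E'
from h import *
o=st(); delta(o,[*pan(0,.065),.075],168.3)
E
```

```text
t 1.7 pos [515.2  114.82 144.18] yaw_y 168.43 q [ 0.59  0.19 -0.43  0.   -0.95 -0.79] F [ 0.1 -0.5  0.3] w 0.6
d [-30.5  -1.   69.3] rv [-0.23  0.18  0.13]
```

Call:
carry_out(
  deltas="-30 -1 45 0 0 0 0;-30 -1 69 0 0 0 0;-30 -1 69 0 0 0 0;-30 -1 69 0 0 0 0",
)

```text
clock: 2.1
tool_pos: [0.5198, 0.1402, 0.0742]
eef_rot: [-0.632, 0.775, -0.0, -0.001]
force: [0.5, 0.3, 1.0]
grip_width: 0.002
```

```bash
python3 - <<'E'
from h import *
o=st(); delta(o,[*pan(0,.065),.068],168.3)
E
```

```text
t 2.1 pos [519.83 140.2   74.2 ] yaw_y 168.33 q [ 0.63  0.29 -0.48  0.   -0.8  -0.83] F [0.5 0.3 1. ] w 0.2
d [-4.9 -1.9  6.2] rv [ 0.07 -0.09  0.03]
```

Call:
carry_out(
  deltas="-5 -2 2 0 0 0 0;-5 -2 4 0 0 0 0;-5 -2 5 0 0 0 0;-5 -2 5 0 0 0 0",
)

```text
clock: 2.5
tool_pos: [0.5232, 0.1448, 0.0698]
eef_rot: [-0.631, 0.776, 0.0, 0.0]
force: [-0.4, 0.7, 0.5]
grip_width: 0.004
```

```bash
python3 -c "
from h import *
st()"
```

```text
t 2.5 pos [523.22 144.76  69.75] yaw_y 168.28 q [ 0.63  0.3  -0.48 -0.   -0.79 -0.84] F [-0.4  0.7  0.5] w 0.3
```

Call:
carry_out(
  deltas="0 0 1 0 0 0 0;0 0 2 0 0 0 0;0 0 2 0 0 0 0",
)

```text
clock: 2.8
tool_pos: [0.5233, 0.1449, 0.0681]
eef_rot: [-0.632, 0.775, -0.0, 0.0]
force: [-2.7, -0.6, 7.5]
grip_width: 0.007
```

Call:
carry_out(
  deltas="0 0 1 0 0 0 0;0 0 2 0 0 0 0;0 0 2 0 0 0 0",
)

```text
clock: 3.1
tool_pos: [0.5235, 0.145, 0.0676]
eef_rot: [-0.632, 0.775, -0.0, 0.0]
force: [-7.5, -1.2, 22.1]
grip_width: 0.002
```

Call:
carry_out(
  deltas="0 0 -12 0 0 0 0;45 0 -12 0 0 0 0;90 0 -12 0 0 0 0;130 0 -10 0 0 0 0;130 0 -3 0 0 0 0;130 0 0 0 0 0 0;130 0 1 0 0 0 0;130 0 1 0 0 0 0",
)

```text
clock: 3.9
tool_pos: [0.4953, 0.0149, 0.0666]
eef_rot: [-0.632, 0.775, -0.001, -0.003]
force: [-11.2, -14.9, 32.9]
grip_width: 0.007
```

```bash
python3 -c "
from h import *
o=st();delta(o,[*pan(0,-.065),.068],168.3)"
```

```text
t 3.9 pos [495.25  14.91  66.59] yaw_y 168.37 q [ 0.43  0.24 -0.58  0.   -0.75 -0.64] F [-11.2 -14.9  32.9] w 0.6
d [-2.6 -0.6 -1.4] rv [ 0.13 -0.3   0.07]
```

Call:
carry_out(
  deltas="0 0 -5 0 0 0 0;-2 0 -5 0 0 0 0;-2 0 -2.5 0 0 0 0;-2 0 -2 0 0 0 0;-2 0 -2 0 0 0 0",
)

```text
clock: 4.4
tool_pos: [0.4981, 0.0204, 0.0671]
eef_rot: [-0.632, 0.775, -0.0, 0.001]
force: [-4.2, 1.5, 15.5]
grip_width: 0.006
```

Call:
carry_out(
  deltas="0 0 -10 0 0 0 0;-30 45 -10 0 0 0 0;-63 86 -10 0 0 0 0;-63 86 -10 0 0 0 0;-63 86 -8 0 0 0 0",
)

```text
clock: 4.9
tool_pos: [0.4253, 0.1003, 0.0746]
eef_rot: [-0.633, 0.774, 0.0, 0.0]
force: [0.5, 0.5, -0.1]
grip_width: 0.003
```

```bash
python3 -c "
from h import *
o=st();delta(o,[*pan(-.09,0),.070],168.3);delta(o,[*pan(.118,0),.070],168.3)"
```

```text
t 4.9 pos [425.34 100.32  74.56] yaw_y 168.52 q [ 0.69  0.13 -0.7  -0.   -0.74 -0.89] F [ 0.5  0.5 -0.1] w 0.3
d [1.9 3.7 4.6] rv [-0.03  0.04  0.22]
d [   2.6 -204.3    4.6] rv [-0.03  0.04  0.22]
```

Call:
carry_out(
  deltas="2 4 2 0 0 0 0;2 4 3 0 0 0 0;2 4 4 0 0 0 0;2 4 4 0 0 0 0",
)

```text
clock: 5.3
tool_pos: [0.4215, 0.0968, 0.0701]
eef_rot: [-0.631, 0.776, 0.0, -0.001]
force: [-1.8, -0.4, 4.4]
grip_width: 0.002
```

Call:
carry_out(
  deltas="0 0 0.5 0 0 0 0;0 0 0.5 0 0 0 0",
)

```text
clock: 5.5
tool_pos: [0.4215, 0.0968, 0.0699]
eef_rot: [-0.631, 0.776, -0.0, -0.001]
force: [-3.1, -0.3, 8.0]
grip_width: -0.0
```

Call:
carry_out(
  deltas="0 0 -6 0 0 0 0;0 -50 -6 0 0 0 0;0 -100 -5 0 0 0 0;0 -150 -3 0 0 0 0;0 -186 0 0 0 0 0;0 -186 2 0 0 0 0;0 -186 3.5 0 0 0 0;0 -186 3.5 0 0 0 0",
)

```text
clock: 6.3
tool_pos: [0.611, 0.059, 0.0707]
eef_rot: [-0.632, 0.775, -0.004, 0.005]
force: [9.9, -7.2, 14.8]
grip_width: 0.007
```

Call:
carry_out(
  deltas="0 0 1 0 0 0 0;0 0 1 0 0 0 0",
)

```text
clock: 6.5
tool_pos: [0.611, 0.0591, 0.0706]
eef_rot: [-0.632, 0.775, -0.004, 0.005]
force: [8.8, -9.2, 16.7]
grip_width: 0.003
```

Call:
carry_out(
  deltas="0 0 -8 0 0 0 0;0 35 -8 0 0 0 0;0 35 -4 0 0 0 0;0 35 0 0 0 0 0;0 35 2 0 0 0 0;0 35 3 0 0 0 0;0 35 3 0 0 0 0",
)

```text
clock: 7.2
tool_pos: [0.5689, 0.0668, 0.0654]
eef_rot: [-0.632, 0.775, -0.0, -0.001]
force: [-17.4, 3.0, 36.1]
grip_width: 0.008
```

```bash
python3 -c "
from h import *
o=st()"
```

```text
t 7.2 pos [568.95  66.8   65.43] yaw_y 168.36 q [ 0.46  0.35 -0.42  0.   -0.81 -0.66] F [-17.4   3.   36.1] w 0.7
```

Call:
carry_out(
  deltas="0 0 -3.5 0 0 0 0;0 0 -3.5 0 0 0 0;0 0 -3.5 0 0 0 0",
)

```text
clock: 7.5
tool_pos: [0.5702, 0.0671, 0.0659]
eef_rot: [-0.631, 0.775, -0.0, 0.0]
force: [-0.9, 0.2, 8.1]
grip_width: 0.005
```

Call:
carry_out(
  deltas="0 0 0.7 0 0 0 0;0 0 0.7 0 0 0 0",
)

```text
clock: 7.7
tool_pos: [0.5703, 0.0671, 0.0658]
eef_rot: [-0.632, 0.775, -0.0, 0.0]
force: [-3.2, 0.6, 12.1]
grip_width: 0.005
```

```bash
python3 - <<'E'
from h import *
t=load("top0")
a=cv2.resize(t["pixels"][165:195,250:285],None,fx=11,fy=11,interpolation=2)
b=cv2.resize(t["pixels"][180:212,328:363],None,fx=11,fy=11,interpolation=2)
im=np.zeros((360,800,3),np.uint8); im[:a.shape[0],:385]=a; im[:b.shape[0],400:785]=b
cv2.imwrite("pics/k.png",im)
E
```

```text
(no output)
```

View pics/k.png

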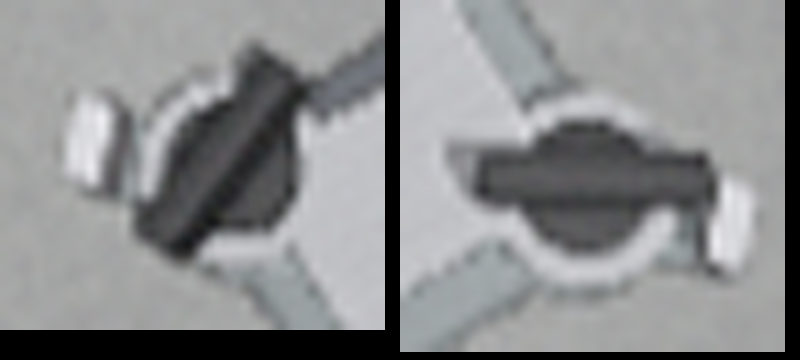

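```bash
python3 -c "
from h import *
t=load('top0');print(unproj(t,(250+220/11-.5,165+150/11-.5),.123),unproj(t,(328+(595-400)/11-.5,180+180/11-.5),.122))
o=st();delta(o,[.535,.1975,.150],233.5)"
```

```text
[0.53496295 0.19702247 0.123     ] [ 0.48301645 -0.03508829  0.122     ]
t 7.7 pos [570.29  67.09  65.81] yaw_y 168.33 q [ 0.46  0.35 -0.41  0.   -0.81 -0.66] F [-3.2  0.6 12.1] w 0.4
d [-120.6   60.9  -84.2] rv [-5.000e-02 -3.000e-02 -6.517e+01]
```

Call:
carry_out(
  deltas="0 0 -50 0 0 0 40;0 0 -84 0 0 -8 40;-40 20 -84 0 0 -16 40;-80 40 -84 0 0 -25 40;-121 61 -84 0 0 -33 40;-121 61 -84 0 0 -42 40;-121 61 -84 0 0 -50 40;-121 61 -84 0 0 -58 40",
)

```text
clock: 8.5
tool_pos: [0.534, 0.1984, 0.1481]
eef_rot: [0.929, -0.369, -0.0, 0.001]
force: [-0.2, -0.2, -0.1]
grip_width: 0.458
```

```bash
python3 -c "
from h import *
o=st();delta(o,[.535,.1975,.089],233.5)
from rig import ctrl
c=ctrl.read_camera('top');pickle.dump(c,open('t1.pkl','wb'));crop(c,230,130,130,110,5,'pics/t1.png')"
```

```text
t 8.5 pos [534.01 198.35 148.08] yaw_y -133.3 q [ 0.7   0.25 -0.33 -0.   -0.99  0.12] F [-0.2 -0.2 -0.1] w 40.1
d [ 1.3 -0.2 59.1] rv [ 0.08  0.02 -6.8 ]
```

View pics/t1.png

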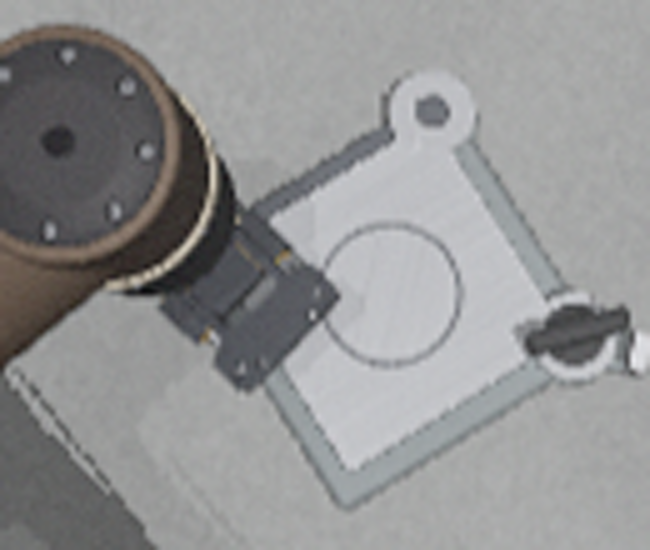

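The top view shows the gripper over the left knob. The right bar has turned about 18° counter-clockwise, so my right-hand probe brushed it. That means the right corner is already lowered by about 1.3 mm. I'll re-measure after turning the left knob.

Call:
carry_out(
  deltas="1 0 0 0 0 -6.8 40;1 0 30 0 0 -6.8 40;1 0 59 0 0 -6.8 40;1 0 59 0 0 -6.8 40;1 0 59 0 0 -6.8 0;1 0 59 0 0 -6.8 0;1 0 59 0 0 -6.8 0;1 0 59 0 0 -6.8 0",
  squeeze=20,
)

```text
clock: 9.35
tool_pos: [0.5357, 0.1978, 0.0913]
eef_rot: [0.949, -0.316, 0.001, -0.001]
force: [2.9, 3.9, 1.1]
grip_width: 0.158
```

```bash
python3 -c "
from h import *
o=st()"
```

```text
t 9.35 pos [535.69 197.84  91.34] yaw_y -126.9 q [ 0.7   0.31 -0.4   0.   -0.86  0.23] F [2.9 3.9 1.1] w 13.8
```

Call:
carry_out(
  deltas="0 0 0.5 0 0 -8 0;0 0 1 0 0 -16 0;0 0 1.7 0 0 -24 0;0 0 2.3 0 0 -32 0;0 0 2.9 0 0 -40 0;0 0 3.3 0 0 -46 0;0 0 3.6 0 0 -51 0;0 0 3.6 0 0 -51 0",
  squeeze=30,
)

```text
clock: 10.15
tool_pos: [0.5355, 0.1995, 0.0877]
eef_rot: [0.992, 0.124, 0.002, -0.002]
force: [-4.2, 7.5, 1.5]
grip_width: 0.159
```

Call:
carry_out(
  deltas="0 0 0 0 0 0 0;0 0 0 0 0 0 0",
)

```text
clock: 10.35
tool_pos: [0.5355, 0.1995, 0.0877]
eef_rot: [0.992, 0.123, 0.001, -0.002]
force: [-3.7, 7.0, 1.6]
grip_width: 0.162
```

```bash
python3 -c "
from h import *
o=st();print(o['torque'])"
```

```text
t 10.35 pos [535.49 199.49  87.67] yaw_y -75.86 q [ 0.7   0.32 -0.4  -0.   -0.85  1.12] F [-3.7  7.   1.6] w 14.2
[2.74021745 1.04007314 0.12221341]
```

Call:
carry_out(
  deltas="0 0 0 0 0 0 45;0 0 0 0 0 0 45;0 0 0 0 0 0 45;0 0 -30 0 0 0 45;0 0 -70 0 0 8 45;-30 0 -70 0 0 16 45;-80 0 -70 0 0 24 45;-130 0 -70 0 0 32 45",
)

```text
clock: 11.15
tool_pos: [0.4077, 0.1646, 0.1562]
eef_rot: [0.987, -0.159, -0.0, 0.0]
force: [-0.5, 1.9, 1.3]
grip_width: 0.516
```

```bash
python3 -c "
from h import *
o=st()
from rig import ctrl
c=ctrl.read_camera('top');pickle.dump(c,open('t2.pkl','wb'));crop(c,230,130,130,110,5,'pics/t2.png')
c=ctrl.read_camera('scene');pickle.dump(c,open('s2.pkl','wb'));crop(c,275,175,130,100,6,'pics/s2.png')"
```

```text
t 11.15 pos [407.69 164.64 156.19] yaw_y -108.31 q [ 0.84  0.03 -0.58  0.   -0.96  0.42] F [-0.5  1.9  1.3] w 45.2
```

View pics/t2.png

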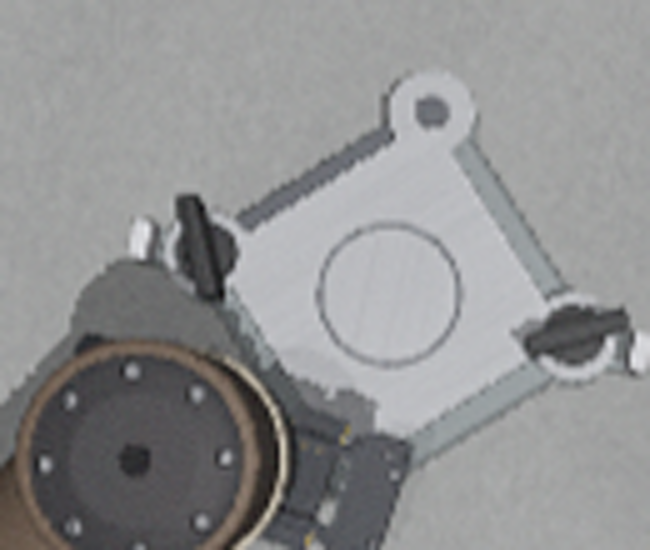

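View pics/s2.png

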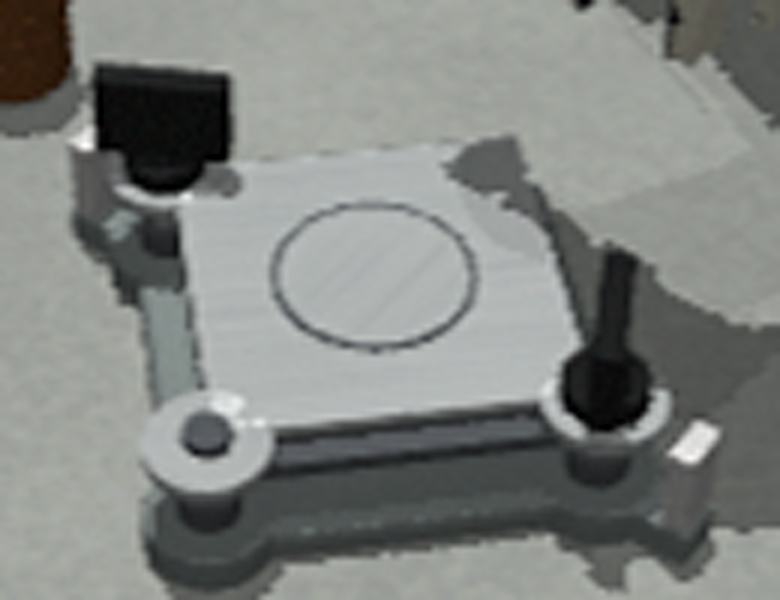

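Left bar is at crop (200,248), pointing about 16°, a turn of about 51° as commanded. The right bar is at crop (578,332), about 105°. The pan has come down. Next the right knob.

```bash
python3 -c "
from h import *
s=load('s2')
for z in(.064,.065,.066,.067): print(z,(proj(s,np.array([*M,z]))-[275,175]+.5)*6-.5)
print((proj(s,np.array([*pan(-.1167,0),.064]))-[275,175]+.5)*6-.5, (proj(s,np.array([*pan(.12,0),.064]))-[275,175]+.5)*6-.5)
t=load('t2')
print(unproj(t,(230+(578+.5)/5-.5,130+(332+.5)/5-.5),.121))
o=st();delta(o,[.485,-.036,.150],195)"
```

```text
0.064 [371.85845714 278.60444934]
0.065 [371.8923203 276.9975593]
0.066 [371.92622426 275.38873365]
0.067 [371.96016908 273.7779689 ]
[512.49463327 139.08314714] [206.75953934 442.39456818]
[ 0.48264692 -0.03506176  0.121     ]
t 11.25 pos [403.64 162.27 156.23] yaw_y -108.27 q [ 0.84  0.02 -0.59 -0.   -0.96  0.42] F [1.  0.7 0. ] w 44.5
d [139.4 162.8   6.1] rv [ 0.1   0.08 56.72]
```

Call:
carry_out(
  deltas="40 40 6 0 0 8 45;70 80 6 0 0 16 45;105 120 6 0 0 24 45;139 162 6 0 0 32 45;139 162 6 0 0 40 45;139 162 6 0 0 48 45;139 162 6 0 0 56.7 45;139 162 6 0 0 56.7 45",
)

```text
clock: 12.05
tool_pos: [0.4912, -0.032, 0.1505]
eef_rot: [0.795, -0.607, -0.0, 0.0]
force: [-0.9, 0.2, -0.1]
grip_width: 0.514
```

```bash
python3 -c "
from h import *
o=st();delta(o,[.484,-.0355,.087],195)"
```

```text
t 12.05 pos [491.2  -32.01 150.49] yaw_y -164.78 q [ 0.34  0.12 -0.49  0.   -0.96 -0.07] F [-0.9  0.2 -0.1] w 45.0
d [ 1.5  7.8 63.5] rv [ 0.02 -0.01  0.22]
```

Call:
carry_out(
  deltas="1.5 8 0 0 0 0 45;1.5 8 30 0 0 0 45;1.5 8 61 0 0 0 45;1.5 8 61 0 0 0 45;1.5 8 61 0 0 0 0;1.5 8 61 0 0 0 0;1.5 8 61 0 0 0 0;1.5 8 61 0 0 0 0",
  squeeze=20,
)

```text
clock: 12.85
tool_pos: [0.4846, -0.0347, 0.0906]
eef_rot: [0.796, -0.606, 0.001, -0.001]
force: [0.8, 1.5, 1.3]
grip_width: 0.213
```

Call:
carry_out(
  deltas="0 0 0.5 0 0 -8 0;0 0 1 0 0 -16 0;0 0 1.6 0 0 -24 0;0 0 2.2 0 0 -32 0;0 0 2.4 0 0 -34 0;0 0 2.4 0 0 -34 0",
  squeeze=30,
)

```text
clock: 13.45
tool_pos: [0.4835, -0.0352, 0.0877]
eef_rot: [0.938, -0.347, -0.0, 0.0]
force: [-3.2, -0.4, 5.2]
grip_width: 0.158
```

```bash
python3 -c "
from h import *
o=st();print(o['torque'])"
```

```text
t 13.45 pos [483.51 -35.17  87.68] yaw_y -130.56 q [ 0.33  0.19 -0.58  0.   -0.8   0.53] F [-3.2 -0.4  5.2] w 13.9
[-0.1159203   1.71577397  0.15582023]
```

Call:
carry_out(
  deltas="0 0 0 0 0 0 45;0 0 0 0 0 0 45;0 0 0 0 0 0 45;0 0 -35 0 0 0 45;0 0 -70 0 0 0 0;0 0 -75 0 0 -8 0;0 0 -75 0 0 -16 0;0 0 -75 0 0 -28.9 0",
)

```text
clock: 14.25
tool_pos: [0.4843, -0.0348, 0.1626]
eef_rot: [0.991, -0.136, 0.001, -0.0]
force: [0.7, -0.1, -1.1]
grip_width: 0.214
```

```bash
python3 -c "
from h import *
o=st();delta(o,[*pan(0,-.06),.070],-101.7)"
```

```text
t 14.25 pos [484.3  -34.76 162.62] yaw_y -105.69 q [ 0.33  0.1  -0.49 -0.   -0.98  0.96] F [ 0.7 -0.1 -1.1] w 18.7
d [ -2.9 -58.3  92.7] rv [-0.05 -0.06 -3.99]
```

Call:
carry_out(
  deltas="-2 -30 0 0 0 -4 0;-3 -58 20 0 0 -4 0;-3 -58 50 0 0 -4 0;-3 -58 85 0 0 -4 0;-3 -58 94 0 0 -4 0;-3 -58 94 0 0 -4 0;-3 -58 94 0 0 -4 0",
)

```text
clock: 14.95
tool_pos: [0.498, 0.0218, 0.0692]
eef_rot: [0.995, -0.104, 0.001, -0.0]
force: [0.1, -0.7, 0.5]
grip_width: 0.005
```

```bash
python3 -c "
from h import *
o=st();delta(o,[*pan(0,-.06),.066],-101.7)"
```

```text
t 14.95 pos [497.98  21.76  69.21] yaw_y -101.99 q [ 0.44  0.24 -0.58  0.   -0.76  0.92] F [ 0.1 -0.7  0.5] w 0.4
d [-0.7 -0.3  3.2] rv [-0.02 -0.07 -0.29]
```

Call:
carry_out(
  deltas="0 0 2 0 0 0 0;0 0 4 0 0 0 0;0 0 5 0 0 0 0;0 0 5 0 0 0 0",
)

```text
clock: 15.35
tool_pos: [0.4979, 0.0218, 0.0646]
eef_rot: [0.995, -0.104, 0.001, -0.0]
force: [-1.6, 1.0, 9.7]
grip_width: 0.001
```

Call:
carry_out(
  deltas="0 0 0.5 0 0 0 0;0 0 0.5 0 0 0 0",
)

```text
clock: 15.55
tool_pos: [0.4978, 0.0218, 0.0644]
eef_rot: [0.995, -0.104, 0.001, -0.0]
force: [-3.8, -0.1, 14.6]
grip_width: 0.006
```

Call:
carry_out(
  deltas="0 0 -8 0 0 0 0;0 -50 -8 0 0 0 0;0 -100 -8 0 0 0 0;0 -120 -8 0 0 0 0;0 -120 -3 0 0 0 0;0 -120 -1 0 0 0 0;0 -120 -0.5 0 0 0 0;0 -120 -0.5 0 0 0 0",
)

```text
clock: 16.35
tool_pos: [0.5226, 0.1395, 0.0643]
eef_rot: [0.995, -0.105, 0.001, -0.001]
force: [-2.4, 5.2, 7.2]
grip_width: 0.007
```

Call:
carry_out(
  deltas="0 0 0.4 0 0 0 0;0 0 0.4 0 0 0 0",
)

```text
clock: 16.55
tool_pos: [0.5226, 0.1394, 0.0642]
eef_rot: [0.994, -0.105, 0.001, -0.001]
force: [-5.2, 7.2, 11.6]
grip_width: 0.008
```

Call:
carry_out(
  deltas="0 0 -8 0 0 0 0;-40 30 -8 0 0 0 0;-78 58 -8 0 0 0 0;-88 60 -8 0 0 0 0;-88 60 -4 0 0 0 0;-88 60 -1 0 0 0 0;-88 60 -0.5 0 0 0 0;-88 60 -0.5 0 0 0 0",
)

```text
clock: 17.35
tool_pos: [0.424, 0.0984, 0.0639]
eef_rot: [0.995, -0.104, -0.0, 0.001]
force: [-9.8, -0.1, 21.8]
grip_width: 0.004
```

Call:
carry_out(
  deltas="0 0 0.4 0 0 0 0;0 0 0.4 0 0 0 0",
)

```text
clock: 17.55
tool_pos: [0.424, 0.0984, 0.0638]
eef_rot: [0.995, -0.104, -0.0, 0.001]
force: [-11.4, -0.8, 25.8]
grip_width: 0.006
```

Call:
carry_out(
  deltas="0 0 -5 0 0 0 0;0 0 -1.6 0 0 0 0;0 0 -1.3 0 0 0 0;0 0 -1.3 0 0 0 0",
)

```text
clock: 17.95
tool_pos: [0.425, 0.0992, 0.0645]
eef_rot: [0.995, -0.104, 0.001, -0.0]
force: [-1.1, 1.2, 10.1]
grip_width: 0.002
```

Call:
carry_out(
  deltas="0 0 -8 0 0 0 0;50 0 -8 0 0 0 0;100 0 -8 0 0 0 0;150 0 -8 0 0 0 0;160 0 -6 0 0 0 0;160 0 -1 0 0 0 0;160 0 1.0 0 0 0 0;160 0 1.0 0 0 0 0",
)

```text
clock: 18.75
tool_pos: [0.5815, 0.0651, 0.0644]
eef_rot: [0.995, -0.104, 0.002, 0.0]
force: [4.3, -4.7, 6.4]
grip_width: -0.0
```

Call:
carry_out(
  deltas="0 0 0 0 0 0 0;0 0 0 0 0 0 0",
)

```text
clock: 18.95
tool_pos: [0.581, 0.0655, 0.0644]
eef_rot: [0.995, -0.104, 0.002, -0.0]
force: [3.5, -2.5, 6.0]
grip_width: 0.003
```

```bash
python3 -c "
from h import *
o=st();print(pan(0,-.164),pan(0,.164));delta(o,[.4766,-.0788,.135],168.3);delta(o,[.4766,-.0788,.069],168.3)"
```

```text
t 18.95 pos [580.99  65.5   64.35] yaw_y -101.93 q [ 0.45  0.36 -0.39  0.   -0.81  0.91] F [ 3.5 -2.5  6. ] w 0.3
[ 0.47632697 -0.07960993] [0.54267303 0.24160993]
d [-72.1 162.7 -71. ] rv [-0.18 -0.11 89.77]
d [-72.3 162.8  -5. ] rv [-0.18 -0.11 89.77]
```

Call:
carry_out(
  deltas="0 0 -50 0 0 8 0;0 0 -75 0 0 16 0;-20 45 -75 0 0 24 0;-40 90 -75 0 0 32 0;-60 135 -75 0 0 40 0;-72 163 -75 0 0 48 0;-72 163 -75 0 0 56 0;-72 163 -75 0 0 64 0",
)

```text
clock: 19.75
tool_pos: [0.4737, -0.0797, 0.1379]
eef_rot: [0.786, -0.618, -0.0, 0.0]
force: [0.3, 0.2, -0.1]
grip_width: 0.007
```

```bash
python3 -c "
from h import *
o=st();delta(o,[.4765,-.079,.069],168.3)"
```

```text
t 19.75 pos [473.71 -79.71 137.95] yaw_y -166.39 q [ 0.24  0.12 -0.53 -0.   -0.92 -0.01] F [ 0.3  0.2 -0.1] w 0.6
d [-0.  -2.9 68.9] rv [3.000e-02 2.000e-02 2.531e+01]
```

Call:
carry_out(
  deltas="0 -3 0 0 0 8 0;0 -3 0 0 0 16 0;0 -3 10 0 0 25 0;0 -3 35 0 0 25 0;0 -3 60 0 0 25 0;0 -3 69 0 0 25 0;0 -3 72 0 0 25 0;0 -3 72 0 0 25 0",
)

```text
clock: 20.55
tool_pos: [0.4785, -0.0783, 0.0663]
eef_rot: [-0.636, 0.771, 0.0, -0.0]
force: [0.4, 0.0, 0.9]
grip_width: 0.007
```

```bash
python3 -c "
from h import *
o=st();delta(o,[.4765,-.079,.0645],168.3)"
```

```text
t 20.55 pos [478.46 -78.28  66.3 ] yaw_y 169.03 q [ 0.24  0.22 -0.61  0.   -0.74 -0.44] F [0.4 0.  0.9] w 0.6
d [1.1 1.8 1.8] rv [ 0.02 -0.02  0.73]
```

Call:
carry_out(
  deltas="1 2 1 0 0 0.7 0;1 2 2 0 0 0.7 0;1 2 2 0 0 0.7 0",
)

```text
clock: 20.85
tool_pos: [0.4766, -0.0789, 0.0646]
eef_rot: [-0.631, 0.775, -0.0, 0.0]
force: [0.1, -0.6, 0.2]
grip_width: 0.005
```

Call:
carry_out(
  deltas="0 0 0.4 0 0 0 0;0 0 0.4 0 0 0 0",
)

```text
clock: 21.05
tool_pos: [0.4767, -0.079, 0.0643]
eef_rot: [-0.631, 0.775, -0.0, 0.0]
force: [-1.6, -0.3, 4.3]
grip_width: 0.005
```

Call:
carry_out(
  deltas="0 0 -50 0 0 0 0;0 0 -75 0 0 0 0;-50 0 -75 0 0 0 0;-100 0 -75 0 0 0 0;-150 0 -75 0 0 0 0;-200 0 -75 0 0 0 0;-250 0 -75 0 0 0 0;-300 0 -75 0 0 0 0",
)

```text
clock: 21.85
tool_pos: [0.5373, 0.2169, 0.139]
eef_rot: [-0.631, 0.775, -0.0, 0.0]
force: [0.9, -0.9, -0.0]
grip_width: 0.004
```

```bash
python3 -c "
from h import *
o=st();delta(o,[.5427,.2413,.0675],168.3)"
```

```text
t 21.85 pos [537.34 216.94 139.03] yaw_y 168.32 q [ 0.72  0.27 -0.32  0.   -0.97 -0.93] F [ 0.9 -0.9 -0. ] w 0.3
d [-24.9  -0.3  71.5] rv [-0.02  0.02  0.02]
```

Call:
carry_out(
  deltas="-25 0 0 0 0 0 0;-25 0 30 0 0 0 0;-25 0 60 0 0 0 0;-25 0 70 0 0 0 0;-25 0 73 0 0 0 0;-25 0 73 0 0 0 0",
)

```text
clock: 22.45
tool_pos: [0.5428, 0.2393, 0.0663]
eef_rot: [-0.631, 0.775, -0.0, 0.0]
force: [0.6, 0.1, 0.6]
grip_width: 0.005
```

Call:
carry_out(
  deltas="0 0 1 0 0 0 0;0 0 1 0 0 0 0",
)

```text
clock: 22.65
tool_pos: [0.543, 0.2395, 0.0659]
eef_rot: [-0.631, 0.776, -0.0, 0.001]
force: [-0.1, 0.1, 0.1]
grip_width: 0.0
```

Call:
carry_out(
  deltas="0 0 1.5 0 0 0 0;0 0 1.5 0 0 0 0;0 0 1.5 0 0 0 0",
)

```text
clock: 22.95
tool_pos: [0.5429, 0.2396, 0.0643]
eef_rot: [-0.631, 0.775, -0.0, 0.001]
force: [-1.6, 0.2, 6.1]
grip_width: 0.007
```

Call:
carry_out(
  deltas="0 0 0.6 0 0 0 0;0 0 0.6 0 0 0 0",
)

```text
clock: 23.15
tool_pos: [0.5429, 0.2396, 0.0642]
eef_rot: [-0.632, 0.775, -0.0, 0.001]
force: [-2.9, -1.8, 9.8]
grip_width: 0.001
```

```bash
python3 -c "
from h import *
o=st();delta(o,[.4837,-.0355,.15],-130.6)"
```

```text
t 23.15 pos [542.92 239.58  64.25] yaw_y 168.33 q [ 0.75  0.38 -0.37  0.   -0.82 -0.95] F [-2.9 -1.8  9.8] w 0.1
d [281.3   2.2 -86.1] rv [-1.100e-01  1.000e-02 -6.107e+01]
```

Call:
carry_out(
  deltas="0 0 -50 0 0 0 0;0 0 -86 0 0 -8 0;50 0 -86 0 0 -16 45;100 0 -86 0 0 -24 45;150 0 -86 0 0 -32 45;200 1 -86 0 0 -40 45;250 2 -86 0 0 -48 45;281 2 -86 0 0 -56 45",
)

```text
clock: 23.95
tool_pos: [0.4821, -0.0379, 0.149]
eef_rot: [0.922, -0.386, 0.0, -0.0]
force: [0.8, -0.4, -0.1]
grip_width: 0.477
```

```bash
python3 -c "
from h import *
o=st();delta(o,[.4837,-.0355,.087],-130.6)"
```

```text
t 23.95 pos [482.06 -37.9  148.99] yaw_y -135.43 q [ 0.33  0.11 -0.51 -0.   -0.95  0.45] F [ 0.8 -0.4 -0.1] w 41.8
d [-0.6 -2.8 62. ] rv [-0.03 -0.01 -4.83]
```

Call:
carry_out(
  deltas="-0.5 -2 0 0 0 -4.8 45;-0.5 -2 30 0 0 -4.8 45;-0.5 -2 61 0 0 -4.8 45;-0.5 -2 61 0 0 -4.8 45;-0.5 -2 61 0 0 -4.8 0;-0.5 -2 61 0 0 -4.8 0;-0.5 -2 61 0 0 -4.8 0;-0.5 -2 61 0 0 -4.8 0",
  squeeze=25,
)

```text
clock: 24.75
tool_pos: [0.4851, -0.0335, 0.0887]
eef_rot: [0.937, -0.349, 0.001, -0.001]
force: [-0.2, -0.3, 0.4]
grip_width: 0.209
```

Call:
carry_out(
  deltas="0 0 0 0 0 0 0;0 0 0.3 0 0 -4.5 0;0 0 0.6 0 0 -9 0;0 0 0.6 0 0 -9 0;0 0 0.6 0 0 -9 0",
)

```text
clock: 25.25
tool_pos: [0.4835, -0.035, 0.0878]
eef_rot: [0.962, -0.275, -0.001, 0.001]
force: [-3.2, -5.8, 6.2]
grip_width: 0.157
```

```bash
python3 -c "
from h import *
o=st()"
```

```text
t 25.25 pos [483.45 -35.    87.76] yaw_y -121.87 q [ 0.34  0.19 -0.58  0.   -0.8   0.68] F [-3.2 -5.8  6.2] w 13.7
```

Call:
carry_out(
  deltas="0 0 0 0 0 0 45;0 0 0 0 0 0 45;0 0 0 0 0 0 45;0 0 -35 0 0 0 45;0 0 -60 0 0 -8 0;0 -20 -60 0 0 -16 0;10 -50 -55 0 0 -20 0;10 -50 -40 0 0 -20 0",
)

```text
clock: 26.05
tool_pos: [0.5233, 0.0058, 0.1286]
eef_rot: [0.995, -0.101, 0.003, -0.001]
force: [-0.9, 0.4, -0.2]
grip_width: 0.212
```

```bash
python3 -c "
from h import *
o=st();delta(o,[*pan(0,-.06),.067],-101.7)"
```

```text
t 26.05 pos [523.34   5.78 128.56] yaw_y -101.64 q [ 0.39  0.2  -0.46  0.   -0.91  0.98] F [-0.9  0.4 -0.2] w 18.6
d [-29.1 -10.7  61.4] rv [-0.14 -0.29  0.06]
```

Call:
carry_out(
  deltas="-29 -11 10 0 0 0 0;-29 -11 40 0 0 0 0;-29 -11 60 0 0 0 0;-29 -11 63 0 0 0 0;-29 -11 65 0 0 0 0;-29 -11 65 0 0 0 0",
)

```text
clock: 26.65
tool_pos: [0.4926, 0.0204, 0.0636]
eef_rot: [0.995, -0.103, -0.001, 0.0]
force: [-11.8, 3.2, 22.0]
grip_width: 0.005
```

Call:
carry_out(
  deltas="0 0 0.5 0 0 0 0;0 0 0.5 0 0 0 0",
)

```text
clock: 26.85
tool_pos: [0.4926, 0.0204, 0.0635]
eef_rot: [0.995, -0.103, -0.0, 0.0]
force: [-13.1, 4.1, 25.6]
grip_width: 0.006
```

Call:
carry_out(
  deltas="0 0 -5 0 0 0 0;4 0 -4 0 0 0 0;4 0 -1.7 0 0 0 0;4 0 -1.7 0 0 0 0",
)

```text
clock: 27.25
tool_pos: [0.4985, 0.0196, 0.0639]
eef_rot: [0.995, -0.103, 0.001, -0.0]
force: [-1.1, 0.4, 11.5]
grip_width: 0.004
```

Call:
carry_out(
  deltas="0 0 -8 0 0 0 0;0 -50 -8 0 0 0 0;0 -100 -8 0 0 0 0;0 -118 -8 0 0 0 0;0 -118 -3 0 0 0 0;0 -118 -0.5 0 0 0 0;0 -118 -0 0 0 0 0;0 -118 -0 0 0 0 0",
)

```text
clock: 28.05
tool_pos: [0.5217, 0.1354, 0.0641]
eef_rot: [0.995, -0.104, 0.001, -0.001]
force: [-3.8, 6.0, 8.6]
grip_width: 0.005
```

Call:
carry_out(
  deltas="0 0 0.2 0 0 0 0;0 0 0.2 0 0 0 0",
)

```text
clock: 28.25
tool_pos: [0.5218, 0.1353, 0.0641]
eef_rot: [0.995, -0.104, 0.001, -0.001]
force: [-5.8, 7.4, 10.9]
grip_width: 0.005
```

Pan heights relative to the gauges: right −0.15 mm, left −0.03 mm, so it is level to within measurement noise. Next I'll locate the grinder precisely in the first pictures.

```bash
python3 - <<'E'
from h import *
t=load("top0");s=load("scene0")
a=t["pixels"][180:225,400:445].copy();a=cv2.resize(a,None,fx=8.4,fy=8.4,interpolation=2)
a=np.clip(a.astype(float)*1.8,0,255).astype(np.uint8)
b=cv2.resize(s["pixels"][145:210,215:260],None,fx=8,fy=8,interpolation=2);b=np.clip(b.astype(float)*1.8,0,255).astype(np.uint8)
def circ(c,X,z,r,o,f,im,col):
    th=np.linspace(0,2*np.pi,60);P=np.c_[X[0]+r*np.cos(th),X[1]+r*np.sin(th),0*th+z]
    q=((proj(c,P)-o+.5)*f-.5).astype(int);cv2.polylines(im,[q],True,col,1)
X=(.4705,-.263)
for z,r,col in((.14,.0305,(0,0,255)),(0,.032,(0,255,0)),(.108,.032,(255,255,0))):
    circ(t,X,z,r,np.array([400,180]),8.4,a,col);circ(s,X,z,r,np.array([215,145]),8,b,col)
im=np.zeros((520,760,3),np.uint8);im[:a.shape[0],:a.shape[1]]=a;im[:520,385:385+360]=b
cv2.imwrite("pics/g.png",im)
E
```

```text
(no output)
```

View pics/g.png

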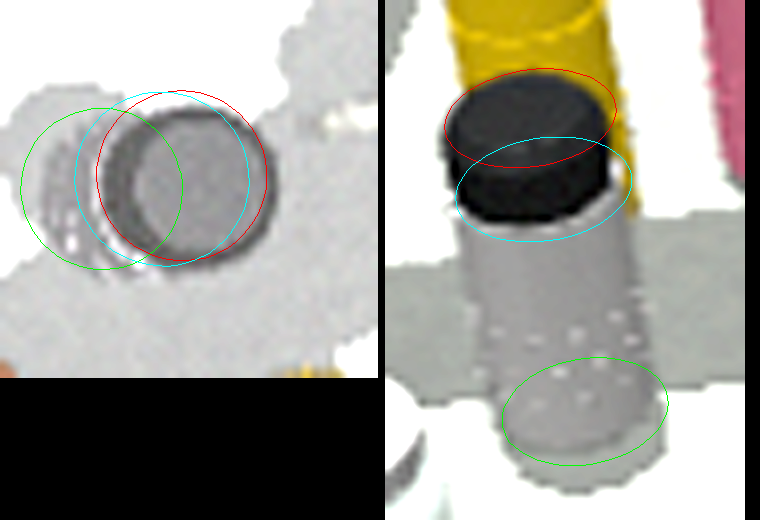

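```bash
python3 -c "
from h import *
o=st();delta(o,[.4685,-.266,.19],-101.7)"
```

```text
t 28.25 pos [521.84 135.27  64.06] yaw_y -101.94 q [ 0.62  0.3  -0.49 -0.   -0.77  0.75] F [-5.8  7.4 10.9] w 0.4
d [  30.9  403.3 -127. ] rv [-0.15 -0.06 -0.24]
```

Call:
carry_out(
  deltas="0 0 -50 0 0 0 0;0 0 -100 0 0 0 87;0 20 -127 0 0 0 87;6 65 -127 0 0 0 87;10 115 -127 0 0 0 87;14 165 -127 0 0 0 87;17 215 -127 0 0 0 87;21 265 -127 0 0 0 87",
)

```text
clock: 29.05
tool_pos: [0.4855, -0.131, 0.1897]
eef_rot: [0.995, -0.104, -0.0, -0.0]
force: [2.0, 0.8, 0.4]
grip_width: 0.585
```

Call:
carry_out(
  deltas="4 50 0 0 0 0 87;7 90 0 0 0 0 87;9 125 0 0 0 0 87;10 138 0 0 0 0 87;10 138 0 0 0 0 87",
)

```text
clock: 29.55
tool_pos: [0.4671, -0.2673, 0.1892]
eef_rot: [0.994, -0.106, -0.001, -0.0]
force: [-0.2, 0.3, -0.5]
grip_width: 0.979
```

```bash
python3 - <<'E'
from h import *
o=st();delta(o,[.4685,-.266,.079],-101.7)
from rig import ctrl
s=ctrl.read_camera('scene');pickle.dump(s,open('s3.pkl','wb'));cv2.imwrite("pics/s3.png",s["pixels"])
crop(s,275,175,130,100,6,'pics/s3c.png')
E
```

```text
t 29.55 pos [ 467.11 -267.35  189.2 ] yaw_y -102.13 q [-0.16  0.16 -0.34 -0.   -1.07  1.51] F [-0.2  0.3 -0.5] w 85.8
d [  1.3  -1.6 110.2] rv [-0.    0.1  -0.43]
```

View pics/s3.png

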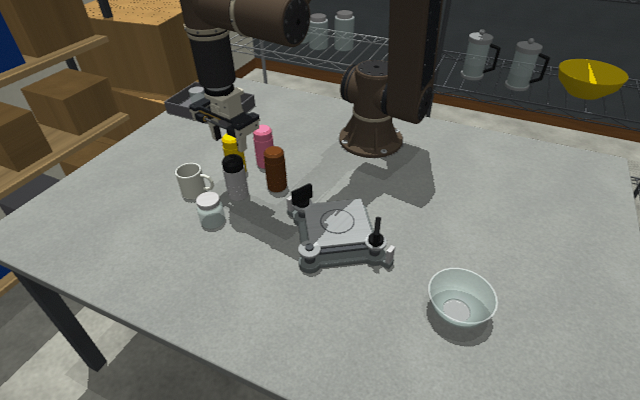

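View pics/s3c.png

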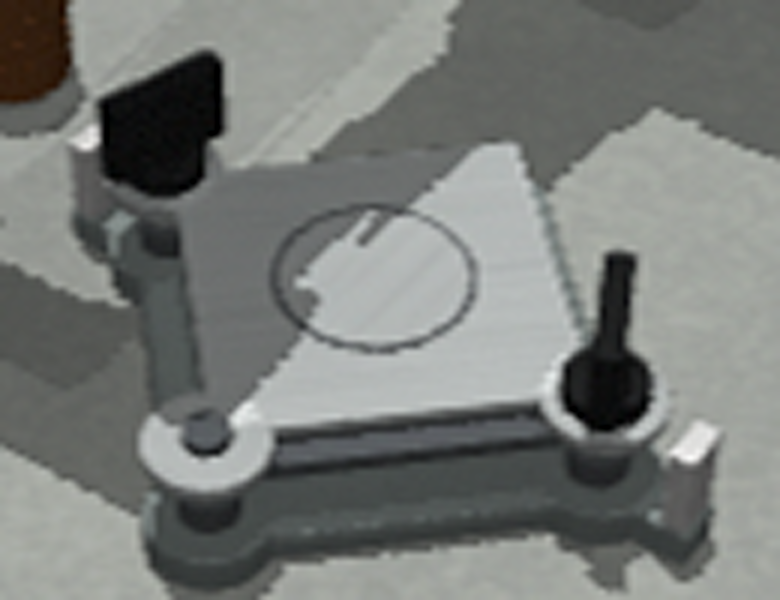

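The ring centre in the crop is at about (374,278), against (372,278.6) predicted for a level pan. The near corner at about (517,143) reads slightly below its predicted (512,139), but that corner is less well defined. The gripper is over the black-capped grinder, so I'll descend.

Call:
carry_out(
  deltas="1 -1.5 0 0 0 -0.4 87.6;1 -1.5 40 0 0 -0.4 87.6;1 -1.5 80 0 0 -0.4 87.6;1 -1.5 105 0 0 -0.4 87.6;1 -1.5 110 0 0 -0.4 87.6;1 -1.5 110 0 0 -0.4 87.6",
)

```text
clock: 30.2
tool_pos: [0.4702, -0.2633, 0.0799]
eef_rot: [0.995, -0.099, -0.001, 0.0]
force: [-0.3, 0.3, 0.0]
grip_width: 1.001
```

```bash
python3 - <<'E'
from h import *
o=st()
E
```

```text
t 30.2 pos [ 470.24 -263.29   79.85] yaw_y -101.4 q [-0.15  0.28 -0.48  0.   -0.81  1.52] F [-0.3  0.3  0. ] w 87.7
```

Call:
carry_out(
  deltas="0 0 0 0 0 0 55;0 0 0 0 0 0 55;0 0 0 0 0 0 55;0 0 0 0 0 0 55;0 0 0 0 0 0 55",
  squeeze=30,
)

```text
clock: 30.7
tool_pos: [0.4711, -0.2649, 0.0814]
eef_rot: [0.995, -0.1, 0.001, 0.001]
force: [0.3, -3.3, 6.8]
grip_width: 0.728
```

Call:
carry_out(
  deltas="0 0 -10 0 0 0 55;0 0 -30 0 0 0 55;0 0 -60 0 0 0 55",
)

```text
clock: 31.0
tool_pos: [0.4679, -0.2631, 0.1388]
eef_rot: [0.995, -0.101, -0.003, -0.001]
force: [0.5, 0.2, -5.9]
grip_width: 0.731
```

```bash
python3 - <<'E'
from h import *
o=st();print(o['torque'])
from rig import ctrl
s=ctrl.read_camera('scene');pickle.dump(s,open('s4.pkl','wb'));crop(s,160,90,160,120,5,'pics/s4.png')
E
```

```text
t 31.0 pos [ 467.9  -263.11  138.76] yaw_y -101.56 q [-0.15  0.21 -0.41 -0.   -0.96  1.52] F [ 0.5  0.2 -5.9] w 64.1
[-0.12365383 -0.05739704 -0.00686529]
```

View pics/s4.png

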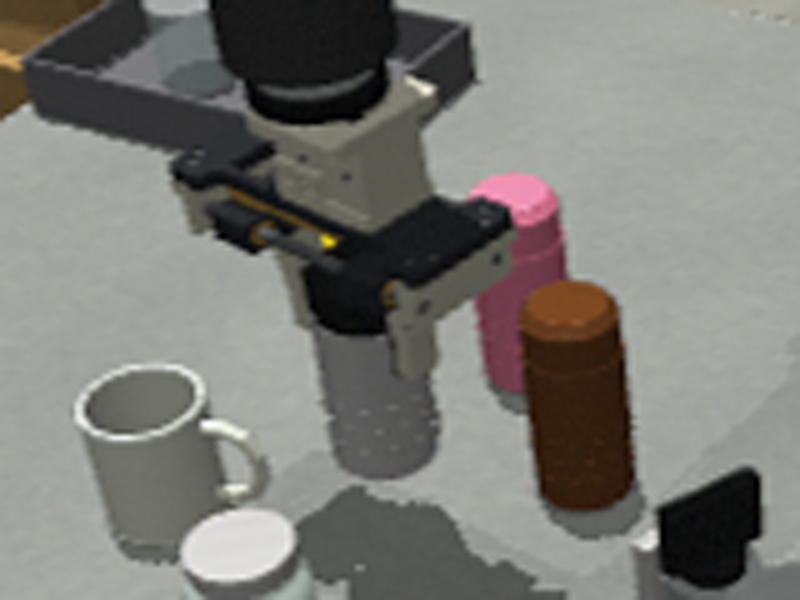

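```bash
python3 - <<'E'
from h import *
o=st();delta(o,[.5105,.081,.235],-101.7)
E
```

```text
t 31.05 pos [ 471.16 -264.45  145.07] yaw_y -101.47 q [-0.15  0.21 -0.4   0.   -0.96  1.52] F [ 3.9 -0.3  1.4] w 64.3
d [ -29.8 -346.3  -90.2] rv [ 0.02 -0.18  0.23]
```

Call:
carry_out(
  deltas="0 0 -45 0 0 0 55;0 0 -85 0 0 0 55;-2 -25 -90 0 0 0 55;-6 -65 -90 0 0 0 55;-10 -110 -90 0 0 0 55;-14 -155 -90 0 0 0 55;-18 -200 -90 0 0 0 55;-22 -245 -90 0 0 0.2 55",
)

```text
clock: 31.85
tool_pos: [0.4962, -0.0177, 0.2297]
eef_rot: [0.995, -0.102, -0.001, -0.0]
force: [1.1, 0.0, -4.9]
grip_width: 0.731
```

Call:
carry_out(
  deltas="-4 -40 0 0 0 0 55;-6 -70 0 0 0 0 55;-7 -90 0 0 0 0 55;-8 -100 0 0 0 0 55;-8 -100 0 0 0 0 55",
)

```text
clock: 32.35
tool_pos: [0.5092, 0.0809, 0.2295]
eef_rot: [0.995, -0.101, -0.001, 0.0]
force: [0.1, -1.7, -5.3]
grip_width: 0.73
```

```bash
python3 - <<'E'
from h import *
o=st();delta(o,[.5105,.081,.15],-101.7)
E
```

```text
t 32.35 pos [509.21  80.87 229.49] yaw_y -101.63 q [ 0.54  0.09 -0.33 -0.   -1.15  0.83] F [ 0.1 -1.7 -5.3] w 63.9
d [ 1.4 -0.4 79.5] rv [0.01 0.08 0.07]
```

Call:
carry_out(
  deltas="1 0 30 0 0 0 55;1 0 60 0 0 0 55;1 0 74 0 0 0 55;1 0 76 0 0 0 55;1 0 76 0 0 0 55;1 0 76 0 0 0 55",
)

```text
clock: 32.95
tool_pos: [0.5115, 0.0796, 0.1552]
eef_rot: [0.995, -0.102, 0.001, -0.0]
force: [-0.3, 0.2, -5.0]
grip_width: 0.728
```

```bash
python3 - <<'E'
from h import *
o=st()
from rig import ctrl
s=ctrl.read_camera('scene');b=cv2.resize(s["pixels"][145:275,285:405],None,fx=4.6,fy=4.6,interpolation=2)
def circ(X,z,r,col):
    th=np.linspace(0,2*np.pi,60);P=np.c_[X[0]+r*np.cos(th),X[1]+r*np.sin(th),0*th+z]
    cv2.polylines(b,[((proj(s,P)-[285,145]+.5)*4.6-.5).astype(int)],True,col,1)
zf=o["tool_pos"][2]-.0812;print(zf)
circ(M,.064,.046,(255,0,0));circ(o["tool_pos"],zf,.032,(0,255,0))
cv2.imwrite("pics/s5.png",b)
E
```

```text
t 32.95 pos [511.52  79.57 155.18] yaw_y -101.72 q [ 0.53  0.16 -0.43  0.   -0.97  0.83] F [-0.3  0.2 -5. ] w 63.8
0.0739756482770467
```

View pics/s5.png

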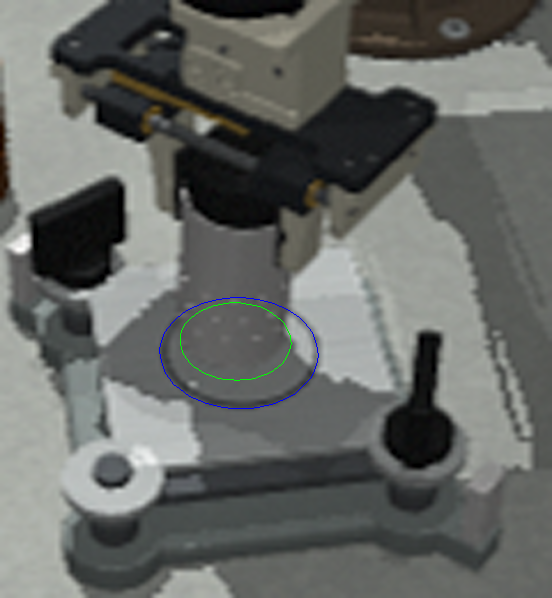

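The foot outline (green) and the ring overlay (blue) both match the picture. The foot is about 10 mm above the pan, so I'll lower gently.

Call:
carry_out(
  deltas="-2 -1 4 0 0 0 55;-2 -1 7 0 0 0 55;-2 -1 8 0 0 0 55;-2 -1 8 0 0 0 55;-2 -1 8 0 0 0 55",
)

```text
clock: 33.5
tool_pos: [0.5091, 0.0811, 0.1461]
eef_rot: [0.995, -0.102, 0.0, 0.0]
force: [1.1, -0.1, -5.9]
grip_width: 0.729
```

Call:
carry_out(
  deltas="0 0 0.7 0 0 0 55;0 0 1.4 0 0 0 55;0 0 1.4 0 0 0 55",
)

```text
clock: 33.8
tool_pos: [0.5096, 0.0811, 0.1453]
eef_rot: [0.995, -0.102, 0.001, -0.0]
force: [-0.8, -1.3, 1.4]
grip_width: 0.734
```

Call:
carry_out(
  deltas="0 0 0 0 0 0 66;0 0 0 0 0 0 70;0 0 0 0 0 0 80;0 0 0 0 0 0 87;0 0 0 0 0 0 87;0 0 -5 0 0 0 87;0 0 -25 0 0 0 87;0 0 -60 0 0 0 87",
)

```text
clock: 34.6
tool_pos: [0.5078, 0.0806, 0.2037]
eef_rot: [0.995, -0.102, -0.002, 0.001]
force: [1.5, 0.4, -0.3]
grip_width: 0.989
```

Call:
carry_out(
  deltas="0 0 -40 0 0 0 87;-40 0 -60 0 0 0 87;-90 0 -70 0 0 0 87;-120 40 -70 0 0 0 87;-120 90 -70 0 0 0 87;-120 140 -70 0 0 0 87;-120 180 -70 0 0 0 87;-120 220 -70 0 0 0 87",
)

```text
clock: 35.4
tool_pos: [0.3462, -0.1114, 0.2756]
eef_rot: [0.995, -0.101, 0.001, -0.0]
force: [2.2, 0.2, -0.5]
grip_width: 0.995
```

```bash
python3 - <<'E'
from h import *
o=st()
from rig import ctrl
s=ctrl.read_camera('scene');t=ctrl.read_camera('top')
cv2.imwrite("pics/s6.png",s["pixels"]);crop(s,275,135,130,140,4.2,'pics/s6c.png');crop(t,230,110,160,130,5,'pics/t6.png')
E
```

```text
t 35.4 pos [ 346.23 -111.37  275.58] yaw_y -101.64 q [ 0.24 -0.23 -0.52  0.   -1.28  1.12] F [ 2.2  0.2 -0.5] w 87.2
```

View pics/s6.png

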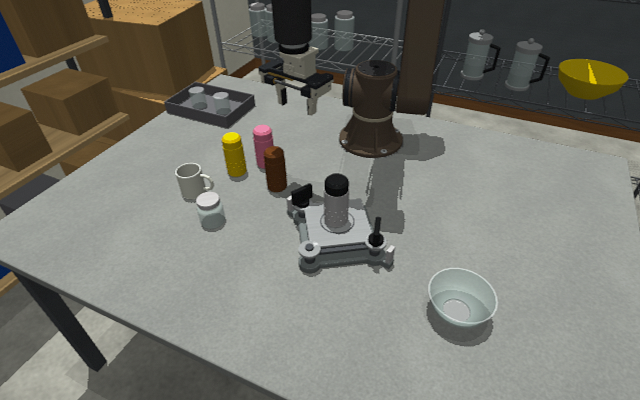

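View pics/s6c.png

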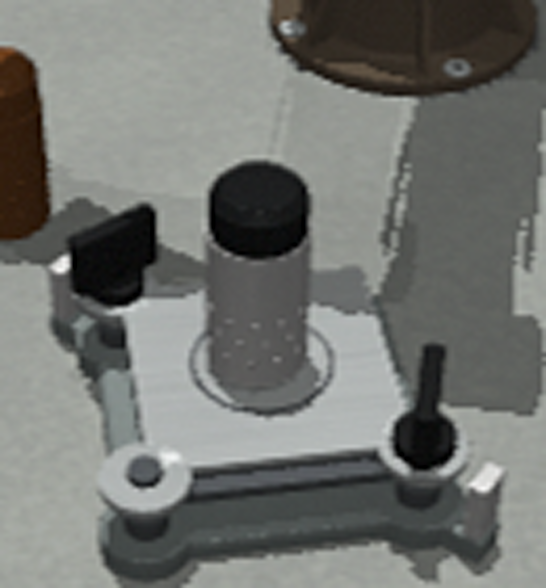

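View pics/t6.png

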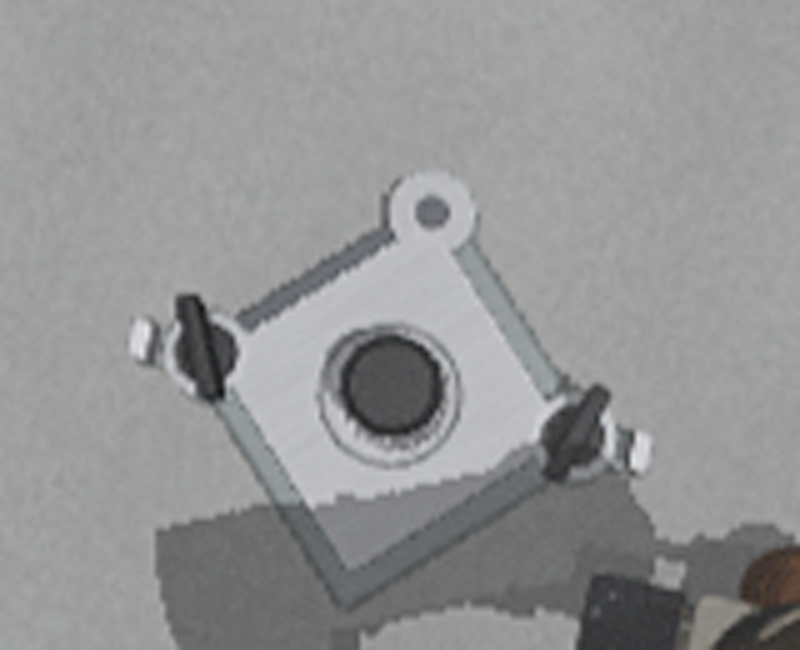

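The pictures show the grinder standing upright inside the ring, at scene (337,200) and top crop (390,385). The mug, jar, bowl and bottles are where they were, and the gripper is clear. I'll hold briefly and hand in.

Call:
carry_out(
  deltas="0 0 0 0 0 0 87;0 0 0 0 0 0 87;0 0 0 0 0 0 87",
)

```text
clock: 35.8
tool_pos: [0.3474, -0.1091, 0.2747]
eef_rot: [0.995, -0.101, 0.0, -0.0]
force: [-0.4, -0.5, -0.5]
grip_width: 0.991
```

```bash
python3 - <<'E'
from rig import ctrl
print(ctrl.close_job())
E
```

```text
the job is handed in; nothing more can be done
None
```

I levelled the empty pan with its two knobs, then stood the black-capped grinder upright inside the ring and let go. I handed the job in at 35.8 s.

- **Knob turns:** I turned the left knob about 51° counter-clockwise and the right about 34° plus 9° counter-clockwise. My first touch of the pan brushed the right bar and turned it by about another 18°, also counter-clockwise. I re-measured after that and corrected for it.
- **Level check:** With shut fingertips, against the two gauge tops, the pan (60 mm out from its middle) read about −0.03 mm on the left and −0.15 mm on the right, close to the measuring noise. I took these before placing the grinder and did not probe the pan again with it on.
- **Camera check:** The ring centre agreed with a level pan. The near corner read slightly below where it should be, but it is a poorly defined feature, so I trusted the touch readings.
- **Final pictures:** The grinder is upright inside the ring, about 2–3 mm off its centre by eye. The mug, jar, bowl and coloured bottles look unmoved, and the gripper is clear of everything.

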